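Draw the kiln bolt and hold the lid open at 40 degrees

ROBOT

A 6-joint arm with a two-finger parallel gripper is mounted at the origin on the work surface. World frame = base frame: x ahead of the robot, y to its left, z up, the work surface at z = 0. Lengths are in m, angles in rad, forces in N, time in s.
With the tool pointing down it reaches from about 0.35 to 0.85 m from the base axis. Payload 8.1 kg.
Tool frame: the origin (TCP) lies on the mounting face of the last link; the fingertips stand 186 mm ahead of it and the grasp point (between the pads) lies 167 mm ahead of it; y points along the fingers, x is the direction in which the jaws open and shut, and the axes are right-handed (so a half turn about y gives the same grasp; the last joint's range is limited). The gripper opens to 93 mm and grips with 3 to 60 N. Pads are 15 mm wide; open, the fingers measure 128 mm over their backs; the gripper's body (75 mm by 188 mm) begins 65 mm behind the grasp point.
Start: joints at [-0.085, 0.13, 1.488, -0, 1.523, -0.085], TCP at [0.6, 0, 0.405] pointing down, gripper open.
Joint ranges: [-2.96, 2.96], [-0.89, 2.26], [0.02, 2.5], [-1.34, 4.48], [0, 2.73], [-2.66, 2.66]. Speed limits (rad/s): [2.39, 2.39, 2.79, 3.14, 3.14, 3.14].

INTERFACE

Orientations are given as a rotation vector (axis times angle).
In Python, from plant import robot, imaging gives the robot as it stands.
- The arm moves only by the shell command python3 -m inch 'ROWS' [OPENING] [FORCE]. ROWS is JSON, a list of rows, each an object of numbers: "x", "y", "z": the shift along the tool's x, y, z in mm; "twist": the turn about the tool's y in rad. In form: [{"x": .., "y": .., "z": .., "twist": ..}, ...]. A call has 1 to 12 rows; each row shifts and turns the commanded pose from where the row before left it, along the tool's axes as they then stand; what a row does not reach is not made up. A row lasts 1/10 s, in which the tool goes at most 50 mm and 8.59 degrees, less where a joint would pass 70% of its speed; a pose out of reach is approached as far as the arm can. A call with a gripper value outside its range is refused whole. OPENING is the gripper command: -1 is shut, 1 is fully open, values between are in proportion, set as the call begins (- or left out, the last holds). The fingers move at their own pace and stop on an object; FORCE is the grip in N (left out, the last holds). Time passes only in rows, so rows that do not move let the fingers close. It gives the time, the measured TCP pose, the force and the opening at its end, in the units of the state.
- robot.read_state(): the state, without advancing time (a new reading comes with each control period).
- imaging.read_camera(name): name is "scene" or "side" or "wrist"; returns a dict with "color" (384x512x3 uint8, red, green, blue), "depth" (384x512 float32, m along the optical axis (not along the pixel's ray), 0 where there is no reading), "fx", "fy", "cx", "cy" (pixels), "rvec" (rotation vector, rad) and "tvec" (3), from world to camera coordinates, as OpenCV has them; the wrist camera has in their place "tool_from_camera" (4x4, takes a point from camera to tool coordinates, whose origin is the TCP and whose axes are the tool frame's). Camera axes: x right, y down, z forward; pixel columns grow to the right and rows downward; lengths in m; the calibration is good to about 2 mm. A picture is of the moment at which its call begins: read the wrist's pose just before it.
- robot.close_job(): hands the job in, once; it reports no verdict.
The state is a dict: "t": time; "q": joint angles; "dq": joint speeds; "joint_torque": joint torques, N m; "tool_pos": TCP position; "orientation": TCP orientation; "force": force on the tool from outside, world axes, zero at the start; "wrist_torque": the same for the moment, N m; "opening": finger opening in m.
Only numpy, scipy, OpenCV 4.12 (cv2) and the standard library are available. Lean on these libraries where they do the work, as an engineer would, in place of code of your own. Each camera call takes 0.05 s, during which the arm holds its last target.

TASK

Draw the bolt on the front of the bench kiln all the way to the kiln's right until you feel it press firmly against its stop, then raise the lid by its bar to 40 degrees so the colour bars inside can be looked over. The lid falls shut if let go, so finish while still holding it steady at 40 degrees with the gripper: do not prop it or let go. Leave the other things on the bench where they are.

Things in the scene. Friction and masses are not known exactly. Their poses are not given: they have to be found in the camera images.
- kiln: Cold bench kiln fixed to the bench: a grey steel box 260 (x, front to back) x 360 (y) x 110 mm high, white-lined, with a lid hinged along its far rim. Origin: centre of its underside on the bench. Its x axis points from its front (bolt side, towards the robot) to the hinge, y to the left, z up. It stands turned up to 0.25 rad.
- lid_hinge (a point): Middle of the lid's hinge line, which runs along the kiln's y axis: 130 mm behind the kiln's origin, 111 mm above the bench.
- lid (a joint): Angle of the lid in rad: 0 shut, grows as its front rises, up to 1.6. A plate 265 x 360 x 25 mm, its underside 111 mm above the bench when shut, turning about the kiln's y axis. Free on its hinge: it falls shut by its own weight (about 2 to 5 N at the bar; it varies). A tongue at its front edge, 82 mm right of the middle, lies under the bolt's rod, so a bolted lid lifts only 1 to 2 mm.
- lid_bar (a point): Middle of the lid's handle: a round steel bar 12 mm thick, 120 mm long along the kiln's y, on two end posts, its axis 35 mm above the lid's top. Lid shut: 235 mm in front of and 60 mm above the hinge line, 40 mm left of the kiln's middle, 171 mm above the bench. Pinched across by fingers pointing straight down, it turns between them as the lid rises. Moves with the lid.
- bolt (a joint): Travel of the lid's bolt in m: 0 to 0.045; grows as it is drawn to the kiln's right (along its -y axis). At 0 to 0.008 it lies across the lid's tongue and locks it; it frees the tongue from about 0.035; 0.045 is its hard stop. It slides with about 2 N of friction and stays where it is left.
- bolt_knob (a point): Grip point on the bolt's upright steel knob, a round post 14 mm across whose top is 10 mm above this point. It stands 22 mm in front of the kiln's front face near its right end; this point is 162 mm above the bench, 26 mm above the shut lid's top and 38 mm above the axis of the rod (12 mm thick, on ledges). Free on all sides. Moves with the bolt.
- frit_jar: Bystander: amber glass jar with a steel cap, 60 mm across, 75 mm tall, in front of the kiln's left half. Origin: centre of its underside.
- paperweight: Bystander: domed green glass paperweight, 68 mm across, 50 mm tall, in front of the kiln's middle. Origin: centre of its underside.
- wax_tin: Bystander: flat steel tin, 72 mm across, 35 mm tall, right of the kiln. Origin: centre of its underside.
- paddle: Bystander: dark wooden paddle lying flat, 305 x 85 x 14 mm, left of the kiln. Origin: underside, where the handle meets the blade.
- jacks: Bystander: steel jacks (large tongs) lying flat, 240 x 80 x 10 mm, far right. Origin: underside, middle.
- block: Bystander: wooden forming cup, 92 mm across, 50 mm tall, with a level handle 100 mm long, far left. Origin: centre of the cup's underside.
- tumbler: Bystander: clear glass tumbler, 72 mm across, 95 mm tall, far right. Origin: centre of its underside.

How it is judged:
By the outcome, as a careful person would: the job done as asked, in the order asked, and still so for the second after the job is handed in, while the arm keeps its last pose, push and grip.
It also fails if it takes over 48 s, if anything falls off the work surface, if the arm or the gripper's body presses on something with over 40 N, if the wrist force passes 120 N, or if a joint passes its speed limit or range.

## Working session

There is one attempt and no reset: what is moved stays moved. The work goes in short steps, Python scripts to look and compute and a shell command to move; the robot and the scene stay as the last step left them, time stands still between calls to the robot, and variables do not carry over. Pictures are saved under pics/ and viewed, and the job is handed in when it is done.

```bash
mkdir -p pics; ls
python3 - <<'E'
from plant import robot, imaging
import cv2,pickle
print(robot.read_state())
for n in ["scene","side","wrist"]:
    c=imaging.read_camera(n); pickle.dump(c,open(n+'.pkl','wb'))
    cv2.imwrite(f'pics/{n}0.png',c['color'][:,:,::-1]); print(n,{k:v for k,v in c.items() if k not in('color','depth')})
E
```

```text
pics
{'t': 0.0, 'q': array([-8.54131773e-02,  1.31129125e-01,  1.48927129e+00,  1.91610013e-06,
        1.52303286e+00, -8.53876423e-02]), 'dq': array([ 0.00059195,  0.00034083, -0.00069823,  0.00014332,  0.00262791,
        0.00113578]), 'joint_torque': array([-1.61290725e-03, -5.59853125e+01, -4.91755986e+01,  7.67333270e-02,
        3.59135563e-02, -2.97389461e-04]), 'tool_pos': array([5.99763321e-01, 3.50683231e-05, 4.03710681e-01]), 'orientation': array([-1.57063694e+00,  1.46032733e-03,  1.42007145e-03]), 'force': array([-0.55353045,  0.17130324, -0.02142167]), 'wrist_torque': array([0.00541149, 0.05197516, 0.0408005 ]), 'opening': 0.09292073843272207}
scene {'fx': 390.5067773982756, 'fy': 390.5067773982756, 'cx': 257.0299100874202, 'cy': 191.4108084352958, 'rvec': array([ 0.78284006,  2.56135467, -1.13546095]), 'tvec': array([ 0.49206045, -0.11792093,  1.59244478])}
side {'fx': 440.80466840262136, 'fy': 440.80466840262136, 'cx': 260.9310356819343, 'cy': 188.01220085329552, 'rvec': array([ 2.3369362 , -0.20292757,  0.08716838]), 'tvec': array([-0.54352204,  0.18086664,  1.50190999])}
wrist {'fx': 337.8642552229728, 'fy': 337.8642552229728, 'cx': 250.65065778720594, 'cy': 197.38744086331408, 'tool_from_camera': array([[ 9.99999919e-01, -3.05204696e-04,  2.62610244e-04,
         1.33898859e-04],
       [-3.37286588e-04, -2.78791150e-01,  9.60351696e-01,
         1.96559197e-02],
       [-2.19890436e-04, -9.60351707e-01, -2.78791230e-01,
         7.71126784e-02],
       [ 0.00000000e+00,  0.00000000e+00,  0.00000000e+00,
         1.00000000e+00]])}
```

View pics/scene0.png

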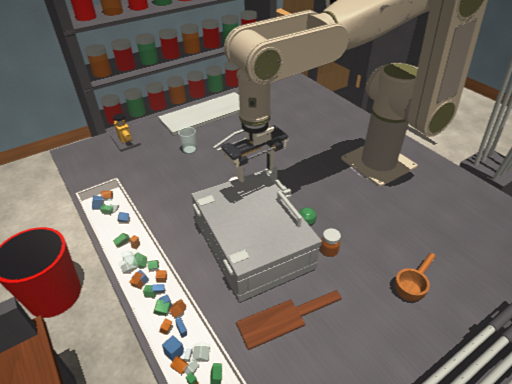

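View pics/side0.png

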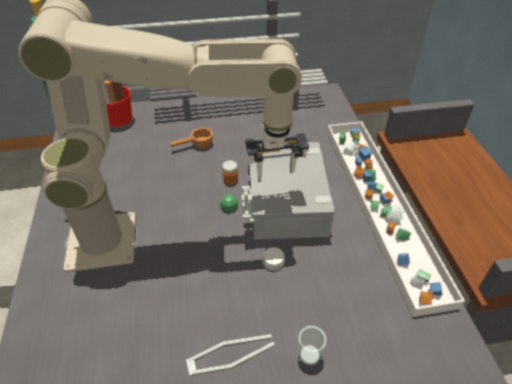

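View pics/wrist0.png

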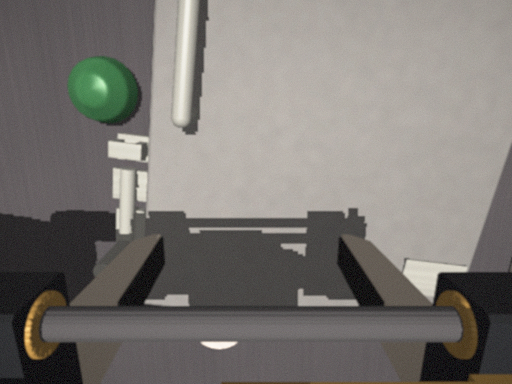

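Run:
```python
import cv2
a=cv2.imread('pics/side0.png')[120:270,200:350]; cv2.imwrite('pics/side0c.png',cv2.resize(a,None,fx=4,fy=4,interpolation=cv2.INTER_CUBIC))
a=cv2.imread('pics/wrist0.png')[100:260,60:240]; cv2.imwrite('pics/wrist0c.png',cv2.resize(a,None,fx=3.7,fy=3.7,interpolation=cv2.INTER_CUBIC))
```

```text
(no output)
```

View pics/side0c.png

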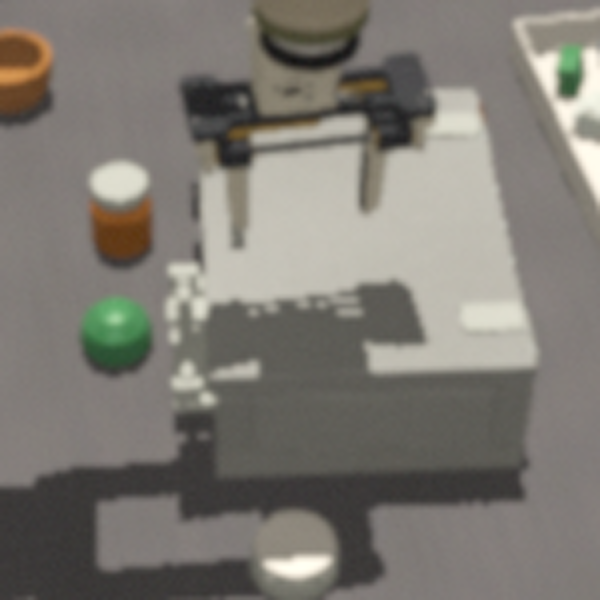

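View pics/wrist0c.png

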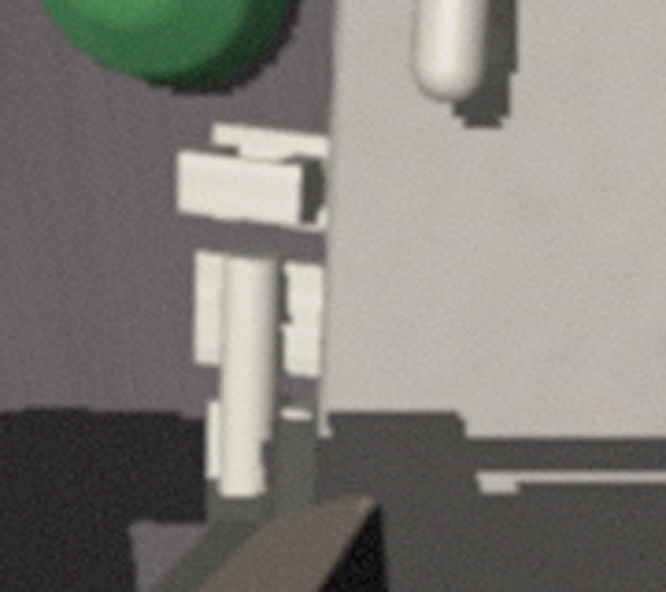

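```bash
cat > h.py <<'E'
import numpy as np,cv2
from scipy.spatial.transform import Rotation as R
def T_of(c,state=None):
    if 'rvec' in c:
        M=np.eye(4);M[:3,:3]=cv2.Rodrigues(c['rvec'])[0];M[:3,3]=np.ravel(c['tvec']);return np.linalg.inv(M)
    W=np.eye(4);W[:3,:3]=R.from_rotvec(state['orientation']).as_matrix();W[:3,3]=state['tool_pos'];return W@c['tool_from_camera']
def cloud(c,state=None):
    d=c['depth'];v,u=np.mgrid[:d.shape[0],:d.shape[1]]
    P=np.stack([(u-c['cx'])/c['fx']*d,(v-c['cy'])/c['fy']*d,d],-1)
    T=T_of(c,state);X=P@T[:3,:3].T+T[:3,3];X[d<=0]=np.nan;return X
E
python3 - <<'E'
import pickle;from h import *
from plant import robot
s=robot.read_state();A={}
for n in ["scene","side","wrist"]:
    c=pickle.load(open(n+'.pkl','rb'));X=cloud(c,s);A[n]=X
    m=(abs(X[...,2]-.136)<.006)&(X[...,0]>.4)&(X[...,0]<1)&(abs(X[...,1])<.4)
    p=X[m][:,:2].astype(np.float32);print(n,len(p),np.median(X[m][:,2]) if m.any() else '')
    if len(p): r=cv2.minAreaRect(p);print(r,cv2.boxPoints(r).round(3).tolist())
    # things above
    im=np.clip((X[...,2]-0.0)/.2*255,0,255);im=np.nan_to_num(im).astype(np.uint8);cv2.imwrite(f'pics/{n}_h.png',cv2.applyColorMap(im,cv2.COLORMAP_JET))
X=A['wrist']
for u,v in [(181,118),(186,60),(181,100),(128,150),(125,200),(158,60),(152,180)]:print(u,v,X[v,u].round(4))
E
```

```text
scene 7540 0.13624972605914404
((0.644714891910553, 0.0759640634059906), (0.36768838763237, 0.29481571912765503), 82.71981811523438) [[0.4749999940395355, -0.08799999952316284], [0.7680000066757202, -0.125], [0.8140000104904175, 0.23999999463558197], [0.5220000147819519, 0.2770000100135803]]
side 4359 0.1348733588544644
((0.6452575922012329, 0.07021646201610565), (0.3605339229106903, 0.2954745292663574), 83.7297592163086) [[0.4790000021457672, -0.09300000220537186], [0.7720000147819519, -0.125], [0.8119999766349792, 0.2329999953508377], [0.5180000066757202, 0.26600000262260437]]
wrist 98819 0.13658645104469883
((0.6407583355903625, 0.02493477612733841), (0.22983846068382263, 0.2995995283126831), 89.98345184326172) [[0.4909999966621399, -0.09000000357627869], [0.7910000085830688, -0.09000000357627869], [0.7910000085830688, 0.14000000059604645], [0.4909999966621399, 0.14000000059604645]]
181 118 [0.5581 0.0665 0.1772]
186 60 [0.5628 0.0987 0.1773]
181 100 [0.5589 0.0768 0.1782]
128 150 [0.5088 0.0412 0.1343]
125 200 [0.5013 0.0015 0.1309]
158 60 [0.5364 0.103  0.1364]
152 180 [0.5254 0.0189 0.1366]
```

View pics/wrist_h.png

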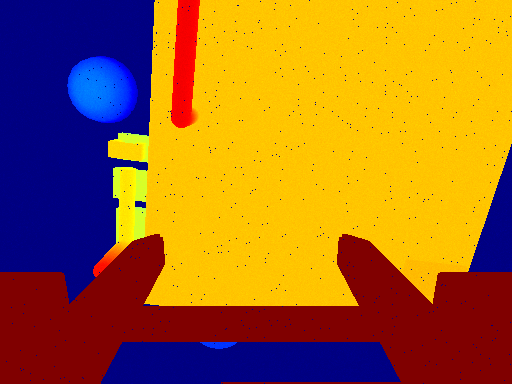

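Run:
```python
import pickle;from h import *
from plant import robot
s=robot.read_state()
for n in ["scene","side","wrist"]:
    c=pickle.load(open(n+'.pkl','rb'));X=cloud(c,s)
    # front edge of lid
    m=(abs(X[...,2]-.136)<.003)&(X[...,0]>.44)&(X[...,0]<.9)&(abs(X[...,1])<.4);P=X[m]
    e=[]
    for y in np.arange(-.06,.24,.005):
        q=P[abs(P[:,1]-y)<.0025]
        if len(q)>5:
            # lid bin: drop bolt pieces (gap)
            xs=np.sort(q[:,0]);xs=xs[xs>.49+.12*(y)]
            e.append((y,xs[0]))
    e=np.array(e)
    if len(e)>3:
        k=np.polyfit(e[:,0],e[:,1],1);r=e[:,1]-np.polyval(k,e[:,0]);g=abs(r)<.006;k=np.polyfit(e[g,0],e[g,1],1);print(n,'front edge x=',k,g.sum())
    b=(X[...,2]>.158)&(X[...,2]<.182)&(X[...,0]>.4)&(X[...,0]<.9)&(abs(X[...,1])<.4)
    vs,us=np.where(b)
    x=X[b]
    bar=(x[:,1]>.06)&(x[:,1]<.25)&(x[:,0]>.53)
    if bar.sum()>5:
        p=x[bar];k=np.polyfit(p[:,1],p[:,0],1);print(n,'bar',k,p[:,1].min(),p[:,1].max(),p[:,0].mean(),p.shape,np.percentile(p[:,2],90))
    kn=(x[:,1]<.05)&(x[:,0]<.53)
    if kn.any(): print(n,'knob',kn.sum(),x[kn].min(0).round(4),x[kn].max(0).round(4),np.median(x[kn],0).round(4),'px',us[kn].min(),us[kn].max(),vs[kn].min(),vs[kn].max())
```

```text
scene front edge x= [0.12953791 0.51800887] 37
scene bar [0.1232486  0.54878401] 0.06347500379957516 0.19397926399758758 0.5654387418305483 (156, 3) 0.17822641544533618
scene knob 21 [ 0.4886 -0.0401  0.1603] [ 0.4999 -0.028   0.1738] [ 0.4967 -0.0336  0.1693] px 274 277 167 172
side front edge x= [0.29599748 0.51502295] 4
side knob 20 [ 0.4885 -0.047   0.1582] [ 0.4996 -0.0334  0.1727] [ 0.4941 -0.0423  0.1687] px 244 247 195 200
wrist front edge x= [0.1249537  0.51860836] 30
wrist bar [0.1215787  0.54976641] 0.06076539715351555 0.13053589864155116 0.5615654036204701 (2664, 3) 0.17781048257745558
wrist knob 225 [ 0.4893 -0.0423  0.1581] [ 0.5004 -0.0315  0.1738] [ 0.4952 -0.0333  0.1711] px 93 115 254 276
```

```bash
python3 -m inch '[{"twist":0.06},{"twist":0.0625},{"x":-25,"z":-12.5},{"x":-25,"z":-12.5},{"x":-25,"z":-12.5},{"x":-23.5,"z":-13},{}]' 1
python3 - <<'E'
from plant import robot, imaging
import cv2,pickle;from h import *
s=robot.read_state();c=imaging.read_camera('wrist');cv2.imwrite('pics/w1.png',c['color'][:,:,::-1]);X=cloud(c,s)
t=s['tool_pos'];print(s['orientation'],s['force'])
for n in['side','scene']:
    c=imaging.read_camera(n);cv2.imwrite(f'pics/{n}1.png',c['color'][:,:,::-1]);
E
```

```text
[-1.57068941e+00  1.09766199e-03  1.10454841e-03] [0.27777677 0.3968646  0.77848223]$[0]: bad value
```

View pics/w1.png

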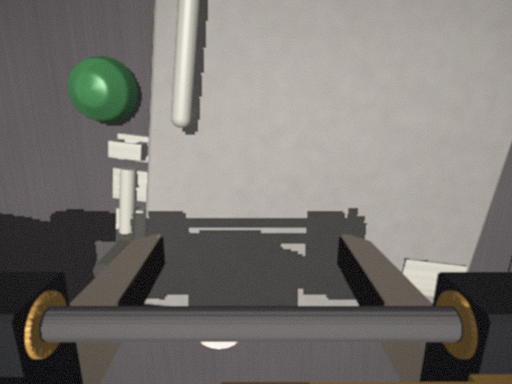

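The wrist view is unchanged because the call was refused: every row needs all four keys.

```bash
python3 -m inch '[{"x":0,"y":0,"z":0,"twist":0.06},{"x":0,"y":0,"z":0,"twist":0.0625},{"x":-25,"y":0,"z":-12.5,"twist":0},{"x":-25,"y":0,"z":-12.5,"twist":0},{"x":-25,"y":0,"z":-12.5,"twist":0},{"x":-23.5,"y":0,"z":-13,"twist":0},{"x":0,"y":0,"z":0,"twist":0},{"x":0,"y":0,"z":0,"twist":0}]' 1
python3 - <<'E'
from plant import robot, imaging
import cv2,pickle;from h import *
s=robot.read_state();c=imaging.read_camera('wrist');cv2.imwrite('pics/w2.png',c['color'][:,:,::-1])
print(R.from_rotvec(s['orientation']).as_matrix().round(4),s['force'],s['tool_pos'])
for n in['side','scene']:
    c=imaging.read_camera(n);X=cloud(c)
    b=(X[...,2]>.152)&(X[...,2]<.18)&(X[...,0]>.47)&(X[...,0]<.512)&(X[...,1]<.0)&(X[...,1]>-.07);x=X[b];vs,us=np.where(b)
    if len(x):print(n,len(x),x.min(0).round(4),x.max(0).round(4),np.median(x,0).round(4))
    a=c['color'][:,:,::-1]; a=a[150:250,210:330] if n=='side' else a[120:220,220:340]
    cv2.imwrite(f'pics/{n}2.png',cv2.resize(a,None,fx=5,fy=5,interpolation=cv2.INTER_CUBIC))
E
```

```text
t: 1.1
tool_pos: [0.496, -0.0382, 0.4051]
orientation: [-1.569, 0.096, -0.098]
force: [-0.7, 0.7, -0.1]
opening: 0.093
[[ 9.924e-01  1.200e-03  1.229e-01]
 [-1.229e-01 -0.000e+00  9.924e-01]
 [ 1.200e-03 -1.000e+00  1.000e-04]] [-0.73779516  0.73904559 -0.05598931] [ 0.49600399 -0.03819483  0.40510842]
side 26 [ 0.4884 -0.0473  0.1531] [ 0.4998 -0.0332  0.1715] [ 0.4942 -0.0425  0.1656]
scene 27 [ 0.4888 -0.0403  0.1528] [ 0.503  -0.0279  0.1755] [ 0.4953 -0.033   0.1663]
```

View pics/w2.png

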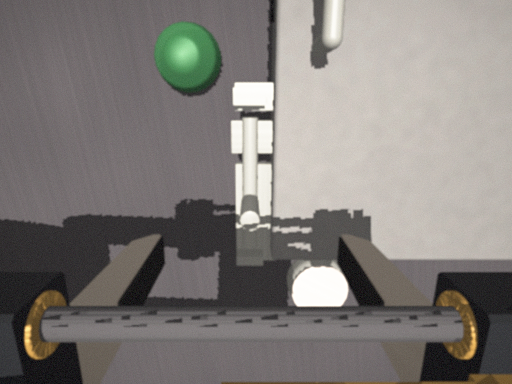

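View pics/side2.png

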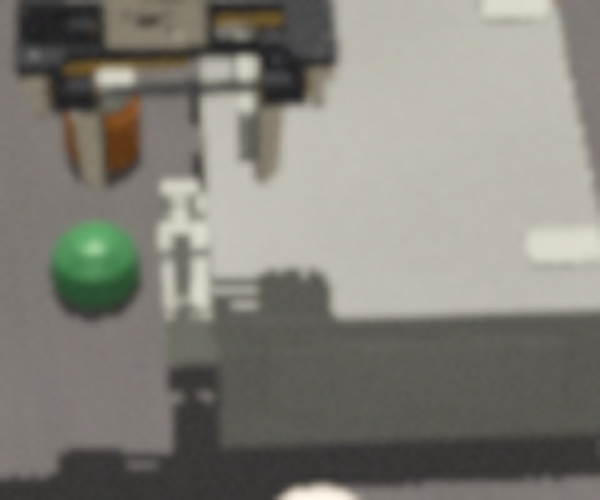

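View pics/scene2.png

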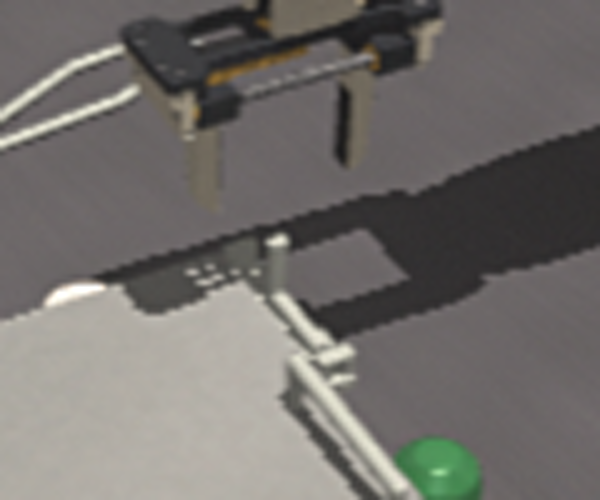

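The wrist view has the knob at (250,217), midway between the jaws, and the lid edge vertical, so the yaw is right. Descending to the knob.

```bash
python3 -m inch '[{"x":0,"y":20,"z":0,"twist":0},{"x":0,"y":20,"z":0,"twist":0},{"x":0,"y":20,"z":0,"twist":0},{"x":0,"y":15,"z":0,"twist":0},{"x":0,"y":0,"z":0,"twist":0}]' 1; python3 -m inch '[{"x":0,"y":0,"z":0,"twist":0},{"x":0,"y":0,"z":0,"twist":0},{"x":0,"y":0,"z":0,"twist":0},{"x":0,"y":0,"z":0,"twist":0},{"x":0,"y":0,"z":0,"twist":0},{"x":0,"y":0,"z":0,"twist":0},{"x":0,"y":0,"z":0,"twist":0},{"x":0,"y":0,"z":0,"twist":0}]' -1 45
```

```text
t: 1.75
tool_pos: [0.4956, -0.0377, 0.3271]
orientation: [-1.568, 0.099, -0.092]
force: [-0.7, -0.5, 0.2]
opening: 0.0927
t: 2.55
tool_pos: [0.496, -0.0381, 0.3297]
orientation: [-1.569, 0.096, -0.096]
force: [0.6, 0.2, -0.3]
opening: 0.0337
```

```bash
python3 -m inch '[{"x":0,"y":0,"z":0,"twist":0},{"x":0,"y":0,"z":0,"twist":0},{"x":0,"y":0,"z":0,"twist":0},{"x":0,"y":0,"z":0,"twist":0},{"x":0,"y":0,"z":0,"twist":0},{"x":0,"y":0,"z":0,"twist":0}]' -1 45
```

```text
t: 3.15
tool_pos: [0.4957, -0.038, 0.3297]
orientation: [-1.569, 0.097, -0.095]
force: [-4.6, 0.3, 4.4]
opening: 0.0132
```

```bash
python3 -m inch '[{"x":0,"y":0,"z":-4,"twist":0},{"x":0,"y":0,"z":-4,"twist":0},{"x":0,"y":0,"z":-4,"twist":0},{"x":0,"y":0,"z":-4,"twist":0},{"x":0,"y":0,"z":-4,"twist":0},{"x":0,"y":0,"z":-4,"twist":0},{"x":0,"y":0,"z":-4,"twist":0},{"x":0,"y":0,"z":-4,"twist":0},{"x":0,"y":0,"z":-4,"twist":0},{"x":0,"y":0,"z":-4,"twist":0},{"x":0,"y":0,"z":0,"twist":0}]' - 55
```

```text
t: 4.25
tool_pos: [0.4909, -0.0765, 0.3296]
orientation: [-1.565, 0.097, -0.095]
force: [-5.2, 10.1, 5.6]
opening: 0.0129
```

```bash
for i in 1; do python3 -m inch '[{"x":0,"y":0,"z":-2,"twist":0},{"x":0,"y":0,"z":0,"twist":0}]'; done;  python3 -m inch '[{"x":0,"y":0,"z":-2,"twist":0},{"x":0,"y":0,"z":0,"twist":0}]'
```

```text
t: 4.45
tool_pos: [0.4908, -0.0772, 0.3297]
orientation: [-1.562, 0.096, -0.094]
force: [-3.6, 18.1, 6.4]
opening: 0.0133
t: 4.65
tool_pos: [0.4907, -0.078, 0.3296]
orientation: [-1.559, 0.095, -0.094]
force: [-3.3, 26.8, 6.9]
opening: 0.0128
```

Run:
```python
from plant import robot, imaging
import cv2,pickle;from h import *
s=robot.read_state();c=imaging.read_camera('wrist');cv2.imwrite('pics/w3.png',c['color'][:,:,::-1])
for n in['side','scene']:
    c=imaging.read_camera(n);X=cloud(c)
    a=c['color'][:,:,::-1]; a=a[150:250,210:330] if n=='side' else a[120:220,220:340]
    cv2.imwrite(f'pics/{n}3.png',cv2.resize(a,None,fx=5,fy=5,interpolation=cv2.INTER_CUBIC))
print(robot.read_state()['force'])
```

```text
[-3.14564134 25.38018602  6.81325267]
```

View pics/w3.png

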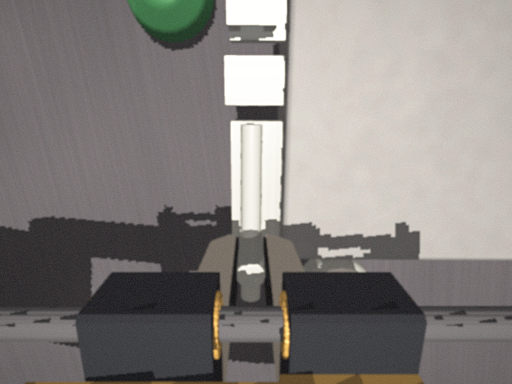

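View pics/scene3.png

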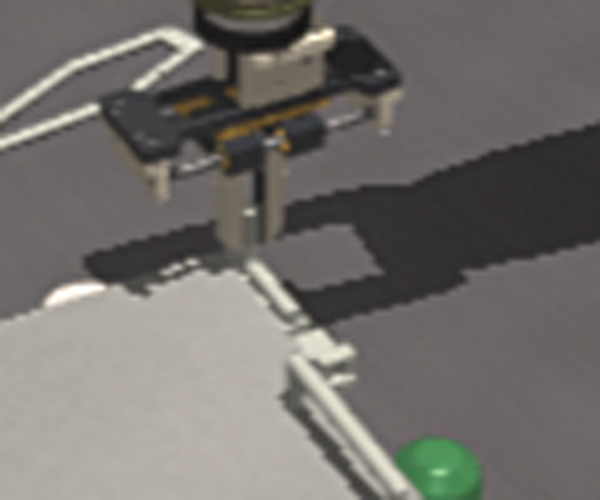

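View pics/side3.png

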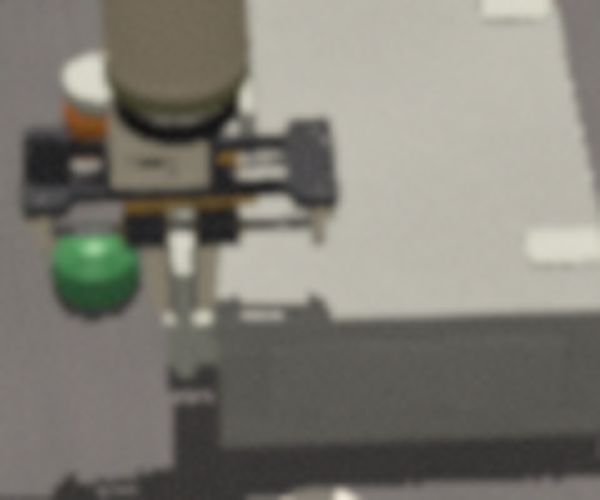

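Run:
```python
from plant import robot, imaging
from h import *
s=robot.read_state();c=imaging.read_camera('wrist');X=cloud(c,s)
for v in range(100,240,8): print(v,X[v,252].round(4))
print(s['wrist_torque'],s['force'])
s=robot.read_state()
for n in ['scene']:
    X=cloud(imaging.read_camera(n));p=X[(X[...,2]>.16)&(X[...,2]<.182)&(X[...,0]>.53)&(X[...,0]<.6)&(X[...,1]>.05)&(X[...,1]<.25)];print(p[:,1].min(),p[:,1].max())
```

```text
100 [5.009e-01 2.000e-04 1.166e-01]
108 [ 5.005e-01 -5.700e-03 -5.000e-04]
116 [ 0.4997 -0.0126  0.0013]
124 [ 0.4994 -0.0121  0.126 ]
132 [ 0.4989 -0.016   0.129 ]
140 [ 0.4984 -0.02    0.1308]
148 [ 0.4979 -0.0244  0.1295]
156 [ 0.4974 -0.0283  0.1314]
164 [ 0.4969 -0.0329  0.1301]
172 [ 0.4963 -0.0373  0.1299]
180 [ 0.4958 -0.0414  0.1312]
188 [ 0.4953 -0.046   0.1307]
196 [ 0.4947 -0.0509  0.1292]
204 [ 0.4942 -0.0552  0.1303]
212 [ 0.4936 -0.0598  0.1306]
220 [ 0.493  -0.0647  0.13  ]
228 [ 0.4925 -0.0693  0.1303]
236 [ 0.4924 -0.0697  0.1415]
[ 4.48283261  0.47737478 -0.05845542] [-3.14564134 25.38018602  6.81325267]
0.06448469318025296 0.19491649212007467
```

```bash
python3 - <<'E'
from plant import robot, imaging
from h import *
s=robot.read_state();M=R.from_rotvec(s['orientation']).as_matrix();print(M.round(4),s['tool_pos'],s['tool_pos']+M@[0,.167,0],s['q'])
for n in ['side','scene','wrist']:
    c=imaging.read_camera(n);X=cloud(c,s)
    b=(X[...,2]>.150)&(X[...,2]<.175)&(X[...,0]>.47)&(X[...,0]<.512)&(X[...,1]<-.0)&(X[...,1]>-.12);x=X[b]
    print(n,len(x),x.min(0).round(4),x.max(0).round(4))
E
python3 -m inch '[{"x":0,"y":0,"z":-1,"twist":0},{"x":0,"y":0,"z":0,"twist":0}]'
```

```text
[[ 9.928e-01 -5.000e-04  1.199e-01]
 [-1.199e-01  9.400e-03  9.927e-01]
 [-1.600e-03 -1.000e+00  9.300e-03]] [ 0.49074618 -0.077894    0.32962977] [ 0.49067042 -0.07631809  0.16263723] [-0.26411834 -0.10150309  1.86101355  0.00914852  1.38499135 -0.14561997]
side 74 [ 0.4701 -0.0902  0.15  ] [ 0.5079 -0.0708  0.1747]
scene 72 [ 0.471  -0.0858  0.1508] [ 0.512  -0.0618  0.175 ]
wrist 2506 [ 0.4702 -0.0853  0.15  ] [ 0.512  -0.0649  0.175 ]
t: 5.25
tool_pos: [0.4907, -0.0783, 0.3296]
orientation: [-1.558, 0.095, -0.093]
force: [-2.7, 29.5, 7.0]
opening: 0.013
```

The force rises about 4 N per mm with almost no knob movement. The knob travelled about 39 mm and the rod end sits about 18 mm past the tongue centre, so this is the hard stop. I'll unload partly while still pressing the stop, open and rise.

```bash
python3 -m inch '[{"x":0,"y":0,"z":2,"twist":0},{"x":0,"y":0,"z":2,"twist":0},{"x":0,"y":0,"z":0,"twist":0}]';python3 -m inch '[{"x":0,"y":0,"z":0,"twist":0},{"x":0,"y":0,"z":0,"twist":0},{"x":0,"y":0,"z":0,"twist":0},{"x":0,"y":0,"z":0,"twist":0},{"x":0,"y":0,"z":0,"twist":0},{"x":0,"y":0,"z":0,"twist":0},{"x":0,"y":0,"z":0,"twist":0},{"x":0,"y":0,"z":0,"twist":0},{"x":0,"y":0,"z":0,"twist":0},{"x":0,"y":0,"z":0,"twist":0}]' 1;python3 -m inch '[{"x":0,"y":-15,"z":0,"twist":0},{"x":0,"y":-20,"z":0,"twist":0},{"x":0,"y":-20,"z":0,"twist":0},{"x":0,"y":0,"z":0,"twist":0}]'
python3 - <<'E'
from plant import robot, imaging
import cv2;from h import *
s=robot.read_state();c=imaging.read_camera('wrist');cv2.imwrite('pics/w4.png',c['color'][:,:,::-1]);X=cloud(c,s);print(s['tool_pos'])
for n in ['side','scene','wrist']:
    c=imaging.read_camera(n);X=cloud(c,s)
    b=(X[...,2]>.150)&(X[...,2]<.175)&(X[...,0]>.475)&(X[...,0]<.512)&(X[...,1]<-.0)&(X[...,1]>-.12);x=X[b]
    if len(x):print(n,len(x),x.min(0).round(4),x.max(0).round(4))
E
```

```text
t: 5.55
tool_pos: [0.4909, -0.0767, 0.3297]
orientation: [-1.564, 0.096, -0.094]
force: [-5.2, 13.7, 6.4]
opening: 0.013
t: 6.55
tool_pos: [0.4911, -0.0788, 0.3297]
orientation: [-1.569, 0.096, -0.096]
force: [-0.6, -0.3, 0.4]
opening: 0.0883
t: 6.95
tool_pos: [0.492, -0.079, 0.3892]
orientation: [-1.57, 0.091, -0.101]
force: [0.6, -0.9, 0.7]
opening: 0.0927
[ 0.49202366 -0.07897751  0.38916209]
side 27 [ 0.4831 -0.086   0.1508] [ 0.4942 -0.0707  0.173 ]
scene 29 [ 0.4831 -0.0799  0.15  ] [ 0.4982 -0.0651  0.1733]
wrist 253 [ 0.4862 -0.0836  0.1502] [ 0.5001 -0.0696  0.175 ]
```

View pics/w4.png

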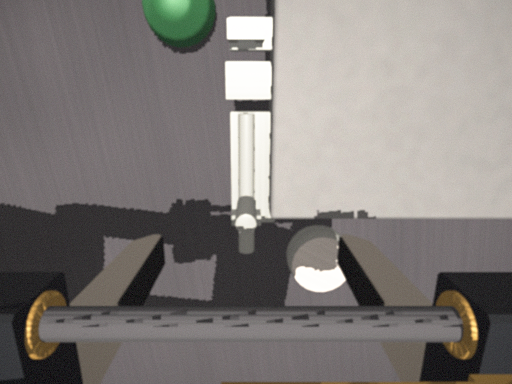

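```bash
python3 -m inch '[{"x":4,"y":-5,"z":10,"twist":0},{"x":4,"y":-5,"z":18,"twist":0},{"x":4,"y":0,"z":20,"twist":0},{"x":4,"y":0,"z":20,"twist":0},{"x":4,"y":0,"z":20,"twist":0},{"x":4,"y":0,"z":20,"twist":0},{"x":4,"y":0,"z":20,"twist":0},{"x":4,"y":0,"z":20,"twist":0},{"x":4,"y":0,"z":20,"twist":0},{"x":4,"y":0,"z":20,"twist":0},{"x":4,"y":0,"z":14,"twist":0},{"x":3.6,"y":0,"z":6.4,"twist":0}]' 1;python3 -m inch '[{"x":0,"y":0,"z":0,"twist":0},{"x":0,"y":0,"z":0,"twist":0},{"x":0,"y":0,"z":0,"twist":0}]'
python3 - <<'E'
from plant import robot, imaging
import cv2;from h import *
s=robot.read_state();c=imaging.read_camera('wrist');cv2.imwrite('pics/w5.png',c['color'][:,:,::-1]);print(s['tool_pos'])
for n in ['side','scene','wrist']:
    c=imaging.read_camera(n);X=cloud(c,s)
    p=X[(X[...,2]>.17)&(X[...,2]<.182)&(X[...,0]>.54)&(X[...,0]<.59)&(X[...,1]>.05)&(X[...,1]<.25)]
    if len(p)>5:print(n,len(p),p[:,1].min(),p[:,1].max(),np.polyfit(p[:,1],p[:,0],1))
E
```

```text
t: 8.35
tool_pos: [0.564, 0.1238, 0.3942]
orientation: [-1.569, 0.096, -0.094]
force: [0.8, -1.2, 0.4]
opening: 0.093
t: 8.65
tool_pos: [0.5637, 0.1216, 0.3947]
orientation: [-1.569, 0.097, -0.097]
force: [-0.3, -0.7, 0.2]
opening: 0.093
[0.56370087 0.12158469 0.39471728]
side 81 0.0609618004877428 0.18561859522730328 [0.12249416 0.54636587]
scene 138 0.06562377611553405 0.19519439414282957 [0.12772611 0.5480429 ]
wrist 3600 0.06445043926865446 0.1911679259808008 [0.12702242 0.54806029]
```

View pics/w5.png

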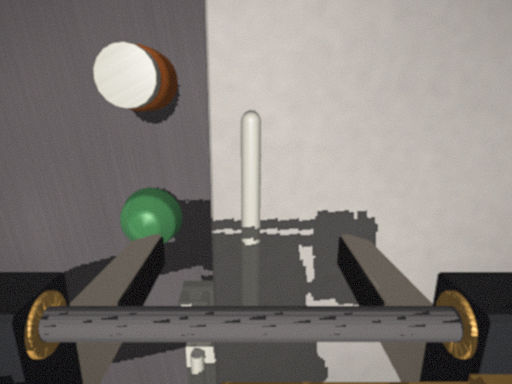

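Jaws are centred on the bar at column 251. I'll shift 5 mm left along it, go down 55 mm and grip.

```bash
python3 -m inch '[{"x":0,"y":10,"z":5,"twist":0},{"x":0,"y":15,"z":0,"twist":0},{"x":0,"y":15,"z":0,"twist":0},{"x":0,"y":15,"z":0,"twist":0},{"x":0,"y":0,"z":0,"twist":0}]' 1; python3 -m inch '[{"x":0,"y":0,"z":0,"twist":0},{"x":0,"y":0,"z":0,"twist":0},{"x":0,"y":0,"z":0,"twist":0},{"x":0,"y":0,"z":0,"twist":0},{"x":0,"y":0,"z":0,"twist":0},{"x":0,"y":0,"z":0,"twist":0},{"x":0,"y":0,"z":0,"twist":0},{"x":0,"y":0,"z":0,"twist":0},{"x":0,"y":0,"z":0,"twist":0},{"x":0,"y":0,"z":0,"twist":0},{"x":0,"y":0,"z":0,"twist":0},{"x":0,"y":0,"z":0,"twist":0}]' -1 40;  python3 -m inch '[{"x":0,"y":0,"z":0,"twist":0},{"x":0,"y":0,"z":0,"twist":0},{"x":0,"y":0,"z":0,"twist":0}]'
python3 - <<'E'
import numpy as np
# arc increments in tool axes (x fwd, y down) mm, 
a=np.radians(np.arange(0,41,2));f=235*np.cos(a)-60*np.sin(a);h=235*np.sin(a)+60*np.cos(a)
for d in zip(np.arange(2,41,2),-np.diff(f).round(2),-np.diff(h).round(2)):print(*d)
print(f[0]-f[-1],h[-1]-h[0])
E
```

```text
t: 9.35
tool_pos: [0.5632, 0.1271, 0.3356]
orientation: [-1.57, 0.101, -0.091]
force: [-1.6, 0.3, 0.4]
opening: 0.093
t: 10.55
tool_pos: [0.5643, 0.1272, 0.3397]
orientation: [-1.569, 0.097, -0.096]
force: [-1.7, -0.3, 0.9]
opening: 0.0108
t: 10.85
tool_pos: [0.5643, 0.1272, 0.3397]
orientation: [-1.569, 0.097, -0.096]
force: [-2.0, 0.0, 2.1]
opening: 0.011
2 2.24 -8.16
4 2.52 -8.08
6 2.8 -7.99
8 3.08 -7.89
10 3.35 -7.77
12 3.62 -7.65
14 3.89 -7.52
16 4.15 -7.38
18 4.4 -7.23
20 4.65 -7.07
22 4.89 -6.91
24 5.13 -6.73
26 5.36 -6.55
28 5.59 -6.36
30 5.81 -6.16
32 6.02 -5.95
34 6.22 -5.74
36 6.42 -5.52
38 6.61 -5.29
40 6.79 -5.06
93.54681244823252 137.0177548634754
```

```bash
python3 -m inch '[{"x":1.1,"y":-4,"z":0,"twist":0},{"x":1.2,"y":-4.1,"z":0,"twist":0},{"x":1.2,"y":-4,"z":0,"twist":0},{"x":1.3,"y":-4.1,"z":0,"twist":0},{"x":0,"y":0,"z":0,"twist":0}]'
```

```text
t: 11.35
tool_pos: [0.5691, 0.1266, 0.3565]
orientation: [-1.569, 0.097, -0.096]
force: [-4.1, -0.2, -2.9]
opening: 0.0111
```

The lid is free: it follows with only about 3 N of load. Carrying on along the arc to about 36°.

```bash
python3 -m inch '[{"x":2.8,"y":-8,"z":0,"twist":0},{"x":3.1,"y":-7.9,"z":0,"twist":0},{"x":3.4,"y":-7.8,"z":0,"twist":0},{"x":3.6,"y":-7.6,"z":0,"twist":0},{"x":3.9,"y":-7.5,"z":0,"twist":0},{"x":4.1,"y":-7.4,"z":0,"twist":0},{"x":4.4,"y":-7.2,"z":0,"twist":0},{"x":4.7,"y":-7.1,"z":0,"twist":0},{"x":0,"y":0,"z":0,"twist":0}]'; python3 -m inch '[{"x":4.9,"y":-6.9,"z":0,"twist":0},{"x":5.1,"y":-6.7,"z":0,"twist":0},{"x":5.4,"y":-6.6,"z":0,"twist":0},{"x":5.6,"y":-6.4,"z":0,"twist":0},{"x":5.8,"y":-6.2,"z":0,"twist":0},{"x":6,"y":-5.9,"z":0,"twist":0},{"x":6.2,"y":-5.7,"z":0,"twist":0},{"x":0,"y":0,"z":0,"twist":0},{"x":0,"y":0,"z":0,"twist":0}]'
cat > ang.py <<'E'
from plant import robot, imaging
import cv2,sys;from h import *
s=robot.read_state();t=s['tool_pos'];print(t,s['force'],s['opening'])
th=-.1225;ex=np.array([np.cos(th),np.sin(th),0]);ey=np.array([-np.sin(th),np.cos(th),0])
g=t+R.from_rotvec(s['orientation']).as_matrix()@[0,.167,0];print('grasp',g)
for n in ['side','scene','wrist']:
    c=imaging.read_camera(n);X=cloud(c,s);cv2.imwrite(f'pics/{n}_{sys.argv[1]}.png',c['color'][:,:,::-1])
    # candidate lid points
    o=np.array([.5642,.127,0])
    u=(X-o)@ex;v=(X-o)@ey;z=X[...,2]
    col=c['color'].astype(float);grey=(col.max(-1)-col.min(-1)<40)
    b=(u>-.02)&(u<.225)&(v>-.20)&(v<.12)&(z>.15)&(z<.36)&grey
    P=np.stack([u[b],z[b]],1)
    if len(P)<50: print(n,'few');continue
    # ransac line z = a - tan*u
    rng=np.random.default_rng(0);best=None
    for _ in range(800):
        i=rng.choice(len(P),2,False);d=P[i[1]]-P[i[0]]
        if np.hypot(*d)<.05: continue
        nn=np.array([-d[1],d[0]])/np.hypot(*d);r=abs((P-P[i[0]])@nn)<.003
        if best is None or r.sum()>best.sum():best=r
    k=np.polyfit(P[best,0],P[best,1],1);print(n,len(P),best.sum(),'deg',np.degrees(np.arctan(-k[0])),'z at u=.235',np.polyval(k,.235), P[best].min(0),P[best].max(0))
E
python3 ang.py 6
```

```text
t: 12.25
tool_pos: [0.5991, 0.1228, 0.419]
orientation: [-1.569, 0.096, -0.097]
force: [-9.9, -0.6, 2.0]
opening: 0.0107
t: 13.15
tool_pos: [0.6373, 0.118, 0.4641]
orientation: [-1.569, 0.095, -0.097]
force: [-11.7, -1.4, 7.8]
opening: 0.0108
[0.63734344 0.11800745 0.46406652] [-11.74184748  -1.382934     7.82389126] 0.010762851446993937
grasp [0.63754041 0.11798826 0.29706664]
side 3453 2724 deg 33.86287489812878 z at u=.235 0.13934165391673908 [0.02450012 0.15004198] [0.22399952 0.28124313]
scene 6123 5426 deg 33.959726311438395 z at u=.235 0.1403132590764493 [0.02600123 0.15002108] [0.22487519 0.28169757]
wrist 73447 61114 deg 33.886819255005136 z at u=.235 0.14232512481290086 [0.02684029 0.15000581] [0.22499441 0.28113185]
```

```bash
python3 -m inch '[{"x":3,"y":-3.4,"z":0,"twist":0},{"x":3.2,"y":-3,"z":0,"twist":0},{"x":3.2,"y":-2.8,"z":0,"twist":0},{"x":3.2,"y":-2.7,"z":0,"twist":0},{"x":3.2,"y":-2.7,"z":0,"twist":0},{"x":3.3,"y":-2.6,"z":0,"twist":0},{"x":0,"y":0,"z":0,"twist":0},{"x":0,"y":0,"z":0,"twist":0},{"x":0,"y":0,"z":0,"twist":0}]'; python3 ang.py 7
```

```text
t: 14.2
tool_pos: [0.6566, 0.1156, 0.4804]
orientation: [-1.569, 0.095, -0.098]
force: [-5.5, -1.2, 2.5]
opening: 0.0107
[0.65657071 0.11556849 0.48044573] [-5.53565747 -1.15085136  2.49448899] 0.010705504708018069
grasp [0.65692474 0.11551582 0.31344612]
side 3148 2505 deg 39.865964683061385 z at u=.235 0.141138371431076 [0.04214006 0.15015091] [0.22460252 0.30275611]
scene 6037 5317 deg 39.976246866653455 z at u=.235 0.1422652784081629 [0.04419694 0.15008246] [0.22499833 0.30202802]
wrist 68439 55300 deg 39.861191370276 z at u=.235 0.14458922016060194 [0.04490853 0.15181647] [0.22499756 0.30166892]
```

View pics/side_7.png

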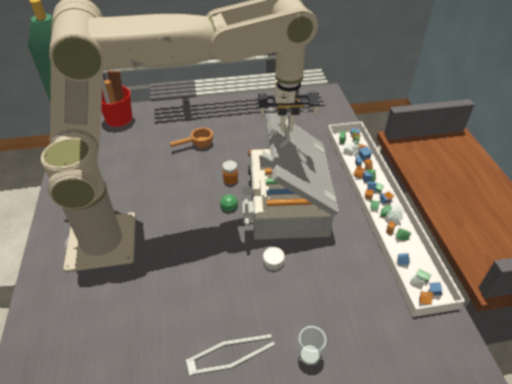

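View pics/scene_7.png

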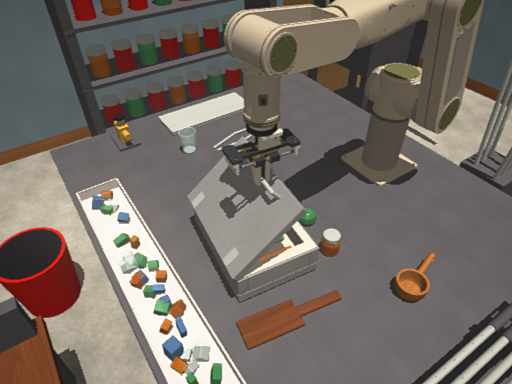

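View pics/wrist_7.png

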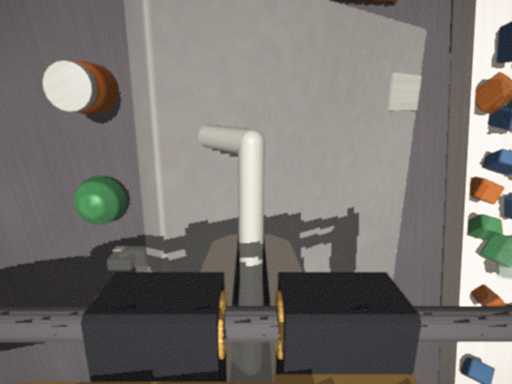

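The lid reads 39.9° in all three cameras, and the bystanders are in place. Checking that it stays steady over a second, and that the bolt is still drawn.

```bash
python3 -m inch '[{"x":0,"y":0,"z":0,"twist":0},{"x":0,"y":0,"z":0,"twist":0},{"x":0,"y":0,"z":0,"twist":0},{"x":0,"y":0,"z":0,"twist":0},{"x":0,"y":0,"z":0,"twist":0},{"x":0,"y":0,"z":0,"twist":0},{"x":0,"y":0,"z":0,"twist":0},{"x":0,"y":0,"z":0,"twist":0},{"x":0,"y":0,"z":0,"twist":0},{"x":0,"y":0,"z":0,"twist":0}]'; python3 ang.py 8
python3 - <<'E'
from plant import robot, imaging
from h import *
for n in ['side','scene']:
    X=cloud(imaging.read_camera(n))
    b=(X[...,2]>.150)&(X[...,2]<.175)&(X[...,0]>.475)&(X[...,0]<.505)&(X[...,1]<-.0)&(X[...,1]>-.12);x=X[b];print(n,len(x),x.min(0).round(4),x.max(0).round(4))
print(robot.read_state()['dq'].round(4))
E
```

```text
t: 15.35
tool_pos: [0.6565, 0.1156, 0.4804]
orientation: [-1.569, 0.095, -0.098]
force: [-6.8, -1.4, 3.1]
opening: 0.0111
[0.65651797 0.11558767 0.48042162] [-6.7908779  -1.38283401  3.14295639] 0.011067847973230915
grasp [0.6568656  0.11553466 0.31342199]
side 3167 2505 deg 39.86389641551472 z at u=.235 0.14107315986377184 [0.04257456 0.15015832] [0.22494895 0.30042132]
scene 6033 5317 deg 39.917897667683164 z at u=.235 0.14240490951763718 [0.04422504 0.15002799] [0.22498856 0.30161411]
wrist 68433 55278 deg 39.86022954220988 z at u=.235 0.14451680364251684 [0.04503157 0.15167177] [0.22497916 0.30143111]
side 28 [ 0.4828 -0.0868  0.1519] [ 0.4939 -0.0706  0.174 ]
scene 7 [ 0.4824 -0.0714  0.1537] [ 0.492  -0.064   0.1667]
[ 0.0006 -0.0012  0.0011 -0.0003  0.0005 -0.0012]
```

```bash
python3 -c "
from plant import robot
print(robot.close_job(),robot.read_state()['t'])"
```

```text
the job is handed in; nothing more can be done
the job is handed in; nothing more can be done
```

I drew the bolt to its stop, raised the lid by its bar to 40°, and handed the job in at about 15.5 s with the gripper still holding the bar.

- **Bolt:** I pulled the knob to the kiln's right until the force rose to about 29 N with almost no further movement. It travelled about 39 mm, less than the full 45 mm, so I take it that it started part-drawn, though I could not see where. The rod's end was about 18 mm past the tongue's centre, the lid then lifted freely, and the knob had not moved back in the last check.
- **Lid:** All three cameras read 39.9° (39.86 to 39.92). That held over a one-second wait, with the arm still and the grip command at 40 N.
- **Possible weak points:** The bar sits about 5 mm below the grasp point by my calculation, still between the pads. There was a small leftover side load at the gripper of about 7 N.
- **Other things on the bench:** In the pictures taken just after the lid reached 40°, the other items looked undisturbed. I judged that by eye and did not measure it.

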